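# Slide the wax pan across the warming plate

### The arm

A 6-joint arm with a two-finger parallel gripper is mounted at the origin on the work surface. World frame = base frame: x ahead of the robot, y to its left, z up, the work surface at z = 0. Lengths are in m, angles in rad, forces in N, time in s.
With the tool pointing down it reaches from about 0.35 to 0.95 m from the base axis. Payload 17.4 kg.
Tool frame: the origin (TCP) lies between the finger pads, 19 mm behind the fingertips; this is the grasp point; z points along the fingers, y is the line along which they close (so a half turn about z gives the same grasp; the last joint's range is limited). The gripper opens to 93 mm and grips with 3 to 60 N. Pads are 15 mm wide; open, the fingers measure 128 mm over their backs; the gripper's body (75 mm by 188 mm) begins 65 mm behind the grasp point.
Start: joints at [-1.249, 0.116, 1.442, -0, 1.584, -0.038], TCP at [0.238, -0.632, 0.237] pointing down, gripper open.
Joint ranges: [-2.83, 2.83], [-0.83, 2.19], [0.07, 2.5], [-1.14, 4.28], [0.01, 3], [-2.97, 2.97]. Speed limits (rad/s): [1.89, 1.89, 2.22, 3.14, 3.14, 3.14].

### API

Orientations are given as [roll, pitch, yaw] about the fixed x, y, z axes, in that order (R = Rz(yaw) Ry(pitch) Rx(roll)).
In Python, from workcell import r, camera, models gives the robot as it stands. The module is installed in compiled form; this text tells all that it offers.
- The arm moves only by the tool apply_moves, never from a script. Its argument "steps" is a list of rows, each a list of 6 numbers: the shift along the tool's x, y, z each as a share of 0.2 m, from -1 to 1, then the turn, a rotation vector about the tool's x, y, z each as a share of 180 degrees, from -1 to 1. In form: [[tx, ty, tz, ax, ay, az], ...]. A call has 1 to 20 rows; each row is the pose to reach, as a shift and turn from the pose commanded when the call began, along the tool's axes at that moment, turning the shorter way round; what a row does not reach only later rows make up. A row lasts 1/10 s, in which the tool goes at most 50 mm and 8.59 degrees, less where a joint would pass 70% of its speed; a pose out of reach is approached as far as the arm can. A call with a number of a shift or a turn outside -1 to 1 is refused whole. A call with a gripper value outside its range is refused whole. "grip" is the closure, from -1 (fully open) to 1 (shut), set as the call begins (left out, the last holds). The fingers move at their own pace and stop on an object; "grip_force" is the grip in N (left out, the last holds). Time passes only in rows, so rows that repeat a pose let the fingers close. It gives the time, the measured TCP pose, the force, the opening and the grip force at its end, in the units of the state.
- r.observe(): the state, without advancing time (a new reading comes with each control period).
- camera(name): name is "scene" or "top" or "wrist"; returns a dict with "color" (400x640x3 uint8, red, green, blue), "fx", "fy", "cx", "cy" (pixels), "world_to_cam" (4x4, takes a point from world to camera coordinates); the wrist camera has in their place "tool_from_camera" (4x4, takes a point from camera to tool coordinates, whose origin is the TCP and whose axes are the flange's). Camera axes: x right, y up, looking along -z (the intrinsics and any distortion apply to the point x, -y, -z); pixel columns grow to the right and rows downward; lengths in m; the calibration is good to about 2 mm. A picture is of the moment at which its call begins: read the wrist's pose just before it. There is no depth.
- r.sign_off(): hands the job in; it is judged then, once.
Trained networks look in a picture, given as the dict that the camera call returned (one of the last four; its "shot" number tells which), for a name from the list of things; names that differ only in an ending like _2 or _b are one class to them, and where a whole thing is asked for, a point or a joint stands for the part that bears it (a point fixed in the world has none). Each returns a list of dicts, best first, with "score" (0 to 1); they miss things now and then, are a little off and sometimes report something else, mostly with a low value. They report only what shows in the picture. A call takes as long as a camera call. They do not tell look-alikes from the thing itself.
- models.recognise(name, picture): "uv" ([column, row] in pixels, amid what is visible of it).
- models.pinpoint(name, picture): "uv" ([column, row] in pixels: a listed point, or the origin of a listed thing).
The state is a dict: "t": time; "joint_positions": joint angles; "qvel": joint speeds; "tau": joint torques, N m; "eef_pos": TCP position; "tcp_rot": TCP orientation; "wrist_force": force on the tool from outside, world axes, zero at the start; "ft_torque": the same for the moment, N m; "width": finger opening in m; "finger_force": force on a finger pad.
Only numpy, scipy, OpenCV 4.12 (cv2) and the standard library are available. Lean on these libraries where they do the work, as an engineer would, in place of code of your own. Each camera call takes 0.05 s, during which the arm holds its last target. There are 200 camera calls.

### The job

In the glass workshop, take the lidded saucepan by its handle and slide it sideways on the warming plate, from the square mark to the round mark, without lifting or tipping it. Let go with its base wholly inside the round mark and its handle still towards the robot, its end out from under the jar shelf; leave the brush can, the bottle and the hammer as they stand.

Things in the scene. Friction and masses are not known exactly. Their poses are not given: they have to be found in the camera images.
- station: Fixed warming plate with a narrow plywood jar shelf bridging it. Origin on the bench (z=0) under the plate's centre; x away from the robot, y left, z up; yaw varies. Plate 220 (x) x 420 (y) mm, flat top 30 mm above the bench. Shelf on two upright cheeks 20 mm thick at y = -290 and +290 mm, x = -125..-55 mm; open to front and back between them.
- shelf_edge (a point): Middle of the shelf board's near lower edge, 155 mm on the robot's side of the station's origin, 180 mm above the bench. Board 100 mm deep (to +x), 600 mm long (y), 18 mm thick, jars on it up to 280 mm above the bench. It hangs over the pan's handle, only some 30 mm of which stick out: no room for a vertical gripper; come in from the robot's side, tool leaning back 30 to 45 degrees.
- pan: Loose lidded steel saucepan, 0.3 to 0.6 kg, on the square mark. Origin at the centre of its underside, z up; its handle points along its own -x, roughly to the robot. Base 104 mm across, 70 mm to the lid's top, 85 mm with the knob; lid fixed. Black flat-sided handle 18 mm wide (y), 14 mm high, centre line 52 mm above the underside, from 60 to 185 mm from the axis.
- pan_grip (a point): Point on the pan's handle good to grip: mid section, 165 mm from the pan's axis, 20 mm short of the handle's end, 52 mm above the pan's underside. Axes as the pan.
- pan_tip (a point): End of the pan's handle, mid section, 185 mm from the pan's axis. Axes as the pan.
- round_mark: White printed circle, 142 mm inner diameter, line 4 mm wide, no thickness to speak of, on the plate, 30 mm above the bench. Origin at its centre. On the left or the right half of the plate: this varies. Where the pan must end.
- square_mark: White printed square outline, 142 mm inside, on the other half of the plate. Origin at its centre. The pan starts here.
- brush_can: Loose metal can with three brushes in it, 72 mm across, 100 mm tall, brushes to 200 mm, on the bench beside the station's left end. Origin at the centre of its underside. Not to be disturbed.
- oil_bottle: Loose small amber bottle, 44 mm across, 85 mm tall, on the bench beside the station's right end. Origin at the centre of its underside. Not to be disturbed.
- hammer: Loose hammer, 240 mm long, about 30 mm high, lying across the bench (along y) between the robot and the warming plate. Its handle lies along its own x. Not to be disturbed.
There are look-alikes about, which are no part of the job. Leave any green or orange look-alike of the pan alone.

How it is judged:
By the outcome, as a careful person would: the job done as asked, in the order asked, and still so for the second after the job is handed in, with the robot touching nothing.
It also fails if it takes over 43 s, if anything falls off the work surface, if the arm or the gripper's body presses on something with over 40 N, if the wrist force passes 120 N, or if a joint passes its speed limit or range.

## Working session

There is one attempt and no reset: what is moved stays moved. The work goes in short steps, Python scripts to look and compute and a tool call to move; the robot and the scene stay as the last step left them, time stands still between calls to the robot, and variables do not carry over. Pictures are saved under pics/ and viewed, at most 10 in all, crops included, and the job is handed in when it is done.

Besides the shell and the picture viewer there is one more tool, called after "Call:" as a command line: name --pt "numbers of a row" for each row, then --argument value for the rest. apply_moves: Moves the arm, as the interface text tells. Its arguments: {"type":"object","properties":{"steps":{"type":"array"},"grip":{"type":"number"},"grip_force":{"type":"number"}},"required":["steps"]}

```bash
mkdir -p pics
cat > h.py <<'E'
import numpy as np, cv2
from workcell import r, camera, models
from scipy.spatial.transform import Rotation as R
def ray(p,uv):
    W=np.linalg.inv(p["world_to_cam"]); 
    d=W[:3,:3]@np.array([(uv[0]-p["cx"])/p["fx"],-(uv[1]-p["cy"])/p["fy"],-1]); return W[:3,3],d/np.linalg.norm(d)
def onz(p,uv,z):
    o,d=ray(p,uv); return o+d*(z-o[2])/d[2]
def proj(p,X):
    c=p["world_to_cam"]@np.append(X,1); return np.array([p["cx"]+p["fx"]*c[0]/-c[2], p["cy"]-p["fy"]*c[1]/-c[2]])
def save(p,n): cv2.imwrite(f"pics/{n}.png",p["color"][:,:,::-1])
E
python3 - <<'E'
from h import *
np.set_printoptions(precision=3,suppress=True)
Z=dict(station=0,shelf_edge=.18,pan=.03,pan_grip=.082,pan_tip=.082,round_mark=.03,square_mark=.03,brush_can=0,oil_bottle=0,hammer=.015)
P={}
for n in ("scene","top"):
    p=camera(n);save(p,n+"0")
    print(n,p["world_to_cam"].round(3).tolist(),p["fx"],p["cx"],p["cy"],[k for k in p])
    for k,z in Z.items():
        for q in models.pinpoint(k,p)[:3]: print(k,np.round(q["uv"],1),round(q["score"],2),onz(p,q["uv"],z))
E
```

```text
scene [[-0.161, 0.987, -0.01, 0.079], [-0.84, -0.132, 0.526, 0.397], [0.518, 0.093, 0.85, -1.527], [0.0, 0.0, 0.0, 1.0]] 457.0384067788277 318.5782475630267 190.61461532833428 ['color', 'fx', 'fy', 'cx', 'cy', 'world_to_cam', 'shot']
station [307.1 256.5] 0.58 [0.675 0.    0.   ]
shelf_edge [316.3 166.1] 0.58 [0.515 0.001 0.18 ]
pan [241.4 152.7] 0.82 [ 0.399 -0.24   0.03 ]
pan [406.5 165.8] 0.63 [0.372 0.232 0.03 ]
pan_grip [462.8 140.4] 0.57 [0.3   0.375 0.082]
pan_tip [468.2 136.3] 0.68 [0.283 0.39  0.082]
pan_tip [238.8  92.7] 0.61 [ 0.22  -0.285  0.082]
round_mark [315.2 167.5] 0.22 [ 0.418 -0.021  0.03 ]
square_mark [461.6 250.6] 0.34 [0.611 0.385 0.03 ]
brush_can [459.7 250.9] 0.77 [0.598 0.387 0.   ]
oil_bottle [185.1 194. ] 0.47 [ 0.542 -0.37   0.   ]
top [[0.012, -1.0, -0.007, 0.002], [0.998, 0.012, 0.059, -0.537], [-0.059, -0.007, 0.998, -1.075], [0.0, 0.0, 0.0, 1.0]] 400.93036599334556 311.9755442598814 196.8814061537139 ['color', 'fx', 'fy', 'cx', 'cy', 'world_to_cam', 'shot']
station [322.7 144.3] 0.66 [ 0.685 -0.019  0.   ]
shelf_edge [324.3 199.2] 0.58 [ 0.522 -0.021  0.18 ]
pan [407.7 251.6] 0.98 [ 0.393 -0.248  0.03 ]
pan [226.5 263.9] 0.95 [0.355 0.234 0.03 ]
pan [355.8 145.3] 0.93 [ 0.677 -0.108  0.03 ]
pan_grip [346.4 201.4] 0.95 [ 0.523 -0.08   0.082]
pan_grip [169.8 294. ] 0.65 [0.283 0.364 0.082]
pan_grip [423.2 320.9] 0.57 [ 0.225 -0.274  0.082]
pan_tip [425.  327.1] 0.85 [ 0.21  -0.279  0.082]
pan_tip [160.8 302.5] 0.84 [0.262 0.387 0.082]
pan_tip [348.4 211.7] 0.83 [ 0.497 -0.085  0.082]
brush_can [175.4 176. ] 0.75 [ 0.592  0.389 -0.   ]
oil_bottle [452.1 191.9] 0.52 [ 0.556 -0.377  0.   ]
hammer [316.7 236.1] 0.8 [ 0.431 -0.005  0.015]
```

View pics/scene0.png

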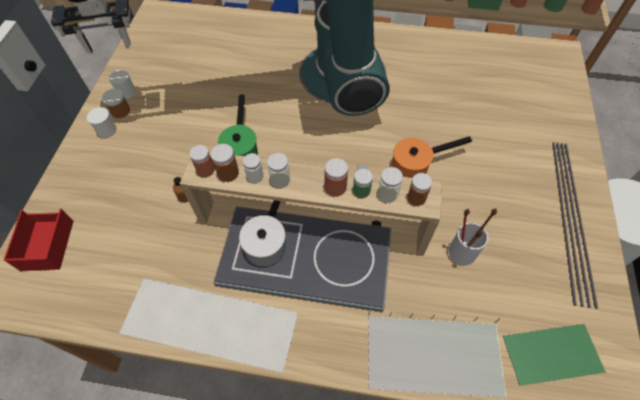

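View pics/top0.png

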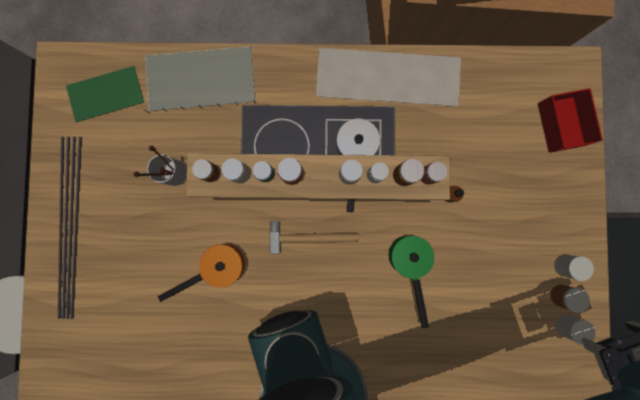

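Run:
```python
import cv2
a=cv2.imread("pics/top0.png")[90:230,220:450]
cv2.imwrite("pics/crop.png",cv2.resize(a,(0,0),fx=3.4,fy=3.4,interpolation=cv2.INTER_CUBIC))
```

```text
(no output)
```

View pics/crop.png

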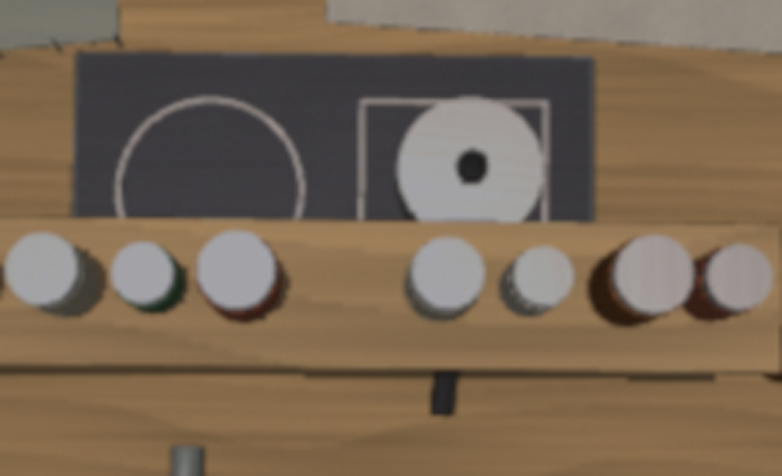

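The pan meant is the steel one on the plate: knob at (359,139) in top, handle end at (350,211), standing on the square at the right half. The green pan (413,257) and the orange pan (221,266) are look-alikes on the bench. The round mark is on the left, at (344,258) in scene. Next I'll rectify the plate plane for precise poses.

Run:
```python
from h import *
np.set_printoptions(precision=4,suppress=True)
def rect(p,z,x0=.45,x1=.85,y0=-.27,y1=.27,s=1000):
    # row: x decreasing, col: y decreasing
    H,W=int((x1-x0)*s),int((y1-y0)*s)
    src=np.float32([proj(p,[x,y,z]) for x,y in((x1,y1),(x1,y0),(x0,y0),(x0,y1))])
    M=cv2.getPerspectiveTransform(src,np.float32([[0,0],[W,0],[W,H],[0,H]]))
    return cv2.warpPerspective(p["color"][:,:,::-1],M,(W,H),flags=cv2.INTER_CUBIC)
ps=[camera("scene"),camera("top")]
cv2.imwrite("pics/rect.png",cv2.resize(np.vstack([rect(p,.03) for p in ps]),(0,0),fx=.75,fy=.75))
for p in ps:
    im=rect(p,.03).astype(int); mx=im.max(2);mn=im.min(2)
    # circle: bright in left half
    m=(mx>130)&(mx-mn<50); ys,xs=np.nonzero(m)
    X=.85-ys/1000;Y=.27-xs/1000
    # ransac circle radius .073
    best=(0,)
    for cx in np.arange(.6,.76,.002):
        for cy in np.arange(.02,.2,.002):
            d=np.hypot(X-cx,Y-cy); n=(abs(d-.073)<.003).sum()
            if n>best[0]: best=(n,cx,cy)
    n,cx,cy=best
    for _ in range(10):
        d=np.hypot(X-cx,Y-cy); k=abs(d-.073)<.006
        A=np.c_[2*X[k],2*Y[k],np.ones(k.sum())]; s=np.linalg.lstsq(A,X[k]**2+Y[k]**2,rcond=None)[0]; cx,cy=s[:2]
    print("circle",n,cx,cy,np.sqrt(s[2]+cx*cx+cy*cy))
```

```text
circle 1963 0.6746927894911519 0.0938507478848355 0.07314075489865736
circle 1048 0.6743150577577748 0.09422334495198842 0.0732291156689273
```

View pics/rect.png

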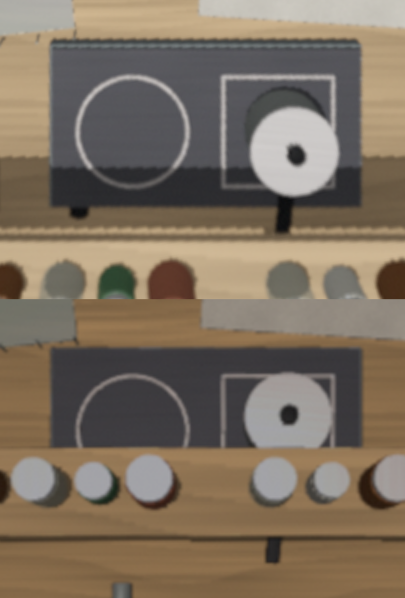

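The rectified view puts the round mark at (0.6745, 0.094) in both cameras, and the plate's yaw is about 0. Now the pan and handle at their true heights.

```bash
python3 - <<'E'
from h import *
np.set_printoptions(precision=4,suppress=True)
ps=[camera("scene"),camera("top")]
def blob(p,c,test,rad):
    h,w=p["color"].shape[:2]; vv,uu=np.mgrid[:h,:w]; im=p["color"].astype(int)
    return test(im)&(np.hypot(uu-c[0],vv-c[1])<rad)
for p,kc,hc in((ps[0],(263,234),(275,208)),(ps[1],(358.5,139),(350,206))):
    m=blob(p,kc,lambda i:i.max(2)<90,7); v,u=np.nonzero(m); k=(u.mean(),v.mean())
    print("knob",k,m.sum(),[onz(p,k,z)[:2] for z in(.1,.108,.115)])
    m=blob(p,hc,lambda i:i.max(2)<60,11); v,u=np.nonzero(m)
    Q=np.array([onz(p,(a,b),.089)[:2] for a,b in zip(u,v)])
    xs=np.unique(u*0+v)
    for b in xs: print(b,[onz(p,(u[v==b].mean(),b),.089)[:2]],(v==b).sum())
    im=p["color"].astype(int); 
    # lid
    m=blob(p,kc,lambda i:(i.max(2)>125)&(i.max(2)-i.min(2)<25),24).astype(np.uint8)
    c,_=cv2.findContours(m,cv2.RETR_EXTERNAL,cv2.CHAIN_APPROX_NONE); c=max(c,key=cv2.contourArea)[:,0]
    Q=np.array([onz(p,x,.097)[:2] for x in c])
    if p is ps[1]: Q=Q[c[:,1]<152]
    s=np.linalg.lstsq(np.c_[2*Q,np.ones(len(Q))],(Q**2).sum(1),rcond=None)[0]
    print("lid",s[:2],np.sqrt(s[2]+s[:2]@s[:2]))
    for n in("pan","pan_grip","pan_tip"):
        print(n,[(onz(p,q["uv"],.03 if n=="pan" else .082)[:2],round(q["score"],2)) for q in models.pinpoint(n,p)[:4]])
np.save
E
python3 - <<'E'
import cv2,sys
sys.path.insert(0,'.')
a=cv2.imread("pics/scene0.png")[150:300,180:450]; cv2.imwrite("pics/crop2.png",cv2.resize(a,(0,0),fx=2.9,fy=2.9,interpolation=cv2.INTER_CUBIC))
E
```

```text
knob (np.float64(261.26785714285717), np.float64(233.53571428571428)) 56 [array([ 0.6758, -0.1085]), array([ 0.6796, -0.1067]), array([ 0.6828, -0.1051])]
201 [array([ 0.5748, -0.0935])] 6
202 [array([ 0.5779, -0.0941])] 7
203 [array([ 0.581 , -0.0948])] 8
204 [array([ 0.584 , -0.0954])] 7
205 [array([ 0.5871, -0.096 ])] 8
206 [array([ 0.59  , -0.0954])] 8
207 [array([ 0.593, -0.096])] 7
208 [array([ 0.5958, -0.0954])] 7
209 [array([ 0.5991, -0.0973])] 7
210 [array([ 0.6019, -0.0967])] 7
211 [array([ 0.6057, -0.1023])] 12
212 [array([ 0.6083, -0.1004])] 13
213 [array([ 0.6101, -0.0936])] 16
214 [array([ 0.6123, -0.0893])] 19
215 [array([ 0.6145, -0.085 ])] 14
216 [array([ 0.6169, -0.082 ])] 10
217 [array([ 0.6193, -0.0789])] 6
218 [array([ 0.6221, -0.0783])] 2
lid [ 0.6787 -0.1063] 0.05435470838039582
pan [(array([0.3706, 0.238 ]), 0.71), (array([ 0.6793, -0.1061]), 0.63), (array([ 0.4044, -0.2472]), 0.57)]
pan_grip [(array([0.2989, 0.3818]), 0.62), (array([ 0.2482, -0.2755]), 0.59)]
pan_tip [(array([ 0.2179, -0.2824]), 0.88), (array([0.2885, 0.3979]), 0.75)]
knob (np.float64(358.462
[... 283 characters left out ...]
185, -0.0896])] 6
204 [array([ 0.5159, -0.0897])] 6
205 [array([ 0.5134, -0.0884])] 7
206 [array([ 0.5108, -0.0884])] 7
207 [array([ 0.5083, -0.0884])] 7
208 [array([ 0.5058, -0.0885])] 7
209 [array([ 0.5032, -0.0872])] 6
210 [array([ 0.5007, -0.0872])] 6
211 [array([ 0.4982, -0.0885])] 5
lid [ 0.6809 -0.1075] 0.053736100518524364
pan [(array([ 0.3865, -0.2412]), 0.86), (array([ 0.684 , -0.1044]), 0.72), (array([0.354 , 0.2395]), 0.69)]
pan_grip [(array([0.2845, 0.365 ]), 0.92), (array([ 0.5143, -0.0796]), 0.56), (array([ 0.5365, -0.0058]), 0.52), (array([ 0.5533, -0.3531]), 0.19)]
pan_tip [(array([ 0.2121, -0.2729]), 0.97), (array([ 0.4866, -0.0856]), 0.78), (array([0.2617, 0.3941]), 0.76)]
```

View pics/crop2.png

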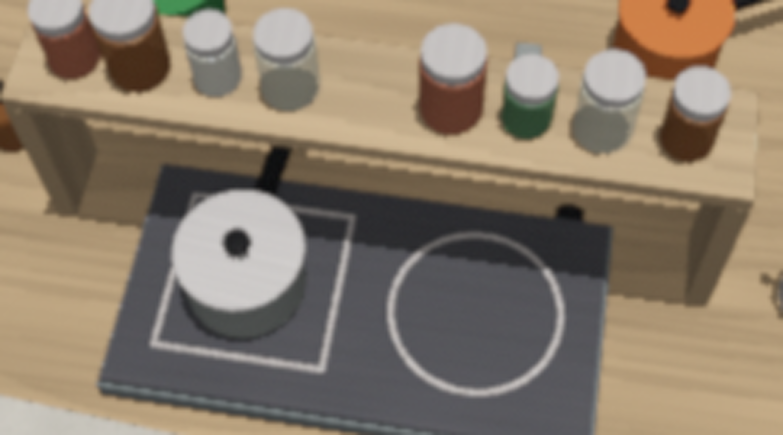

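```bash
cat >> h.py <<'E'
def Rt(yaw,lean,s=1):
    z=np.array([np.cos(yaw)*np.sin(lean),np.sin(yaw)*np.sin(lean),-np.cos(lean)]); y=s*np.array([-np.sin(yaw),np.cos(yaw),0]); return np.c_[np.cross(y,z),y,z]
def step(P0,R0,P1,R1):
    return np.r_[R0.T@(np.array(P1)-P0)/.2, R.from_matrix(R0.T@R1).as_rotvec()/np.pi]
E
python3 - <<'E'
from h import *
np.set_printoptions(precision=4,suppress=True)
s=r.observe(); print(s)
P0=np.array(s["eef_pos"]);R0=R.from_euler("xyz",s["tcp_rot"]).as_matrix(); print(R0)
for sg in(1,-1):
  for P in([.30,-.50,.30],[.36,-.30,.28]): print(sg,step(P0,R0,P,Rt(-.1,np.radians(40),sg)))
E
```

```text
{'t': 1.6, 'joint_positions': array([-1.2488,  0.116 ,  1.4416, -0.    ,  1.584 , -0.0378]), 'qvel': array([-0.0013,  0.0007, -0.0003,  0.0013, -0.0009, -0.0002]), 'tau': array([  0.0015, -72.1004, -62.2758,   0.0782,   0.0183,  -0.    ]), 'eef_pos': array([ 0.2377, -0.6318,  0.2374]), 'tcp_rot': array([-3.1415,  0.    ,  0.3598]), 'wrist_force': array([ 0.0401,  0.2779, -0.001 ]), 'ft_torque': array([ 0.0015,  0.0066, -0.009 ]), 'finger_force': 0.0, 'width': 0.09268523586468375}
[[ 0.936   0.3521 -0.0001]
 [ 0.3521 -0.936   0.0001]
 [-0.     -0.0001 -1.    ]]
1 [ 0.5237 -0.5069 -0.3129 -0.2941 -0.0689 -0.808 ]
1 [ 1.1566 -1.3372 -0.2128 -0.2941 -0.0689 -0.808 ]
-1 [ 0.5237 -0.5069 -0.3129 -0.0511  0.2182  0.1403]
-1 [ 1.1566 -1.3372 -0.2128 -0.0511  0.2182  0.1403]
```

Call:
apply_moves --pt "0.3 -0.3 -0.3 -0.02 0.08 0.05" --pt "0.84 -0.92 -0.3 -0.0511 0.2182 0.1403" --pt "0.84 -0.92 -0.3 -0.0511 0.2182 0.1403" --pt "0.84 -0.92 -0.3 -0.0511 0.2182 0.1403" --pt "0.84 -0.92 -0.3 -0.0511 0.2182 0.1403" --pt "0.84 -0.92 -0.3 -0.0511 0.2182 0.1403" --pt "0.84 -0.92 -0.3 -0.0511 0.2182 0.1403" --pt "0.84 -0.92 -0.3 -0.0511 0.2182 0.1403" --pt "0.84 -0.92 -0.3 -0.0511 0.2182 0.1403" --pt "0.84 -0.92 -0.3 -0.0511 0.2182 0.1403" --pt "0.84 -0.92 -0.3 -0.0511 0.2182 0.1403" --grip -1

```text
t: 2.7
eef_pos: [0.3302, -0.401, 0.2971]
tcp_rot: [-3.141, -0.697, -0.1]
wrist_force: [0.3, -0.8, -0.5]
width: 0.0924
finger_force: 0.0
```

```bash
cat > nx.py <<'E'
from h import *; import sys
np.set_printoptions(precision=4,suppress=True)
s=r.observe(); print(s["t"],s["joint_positions"],s["eef_pos"],s["tcp_rot"],s["wrist_force"],s["width"],s["finger_force"])
P0=np.array(s["eef_pos"]);R0=R.from_euler("xyz",s["tcp_rot"]).as_matrix()
a=list(map(float,sys.argv[1:]))
T=Rt(a[0],np.radians(a[1]),-1)
for i in range(2,len(a),3): print(a[i:i+3],step(P0,R0,a[i:i+3],T))
E
python3 nx.py -.1 40 .45 -.084 .26 .4388 -.0823 .174 .516 -.0905 .082
```

```text
2.7 [-1.2618 -0.4859  1.9735  0.6438  1.3796  0.3725] [ 0.3302 -0.401   0.2971] [-3.1408 -0.6971 -0.1002] [ 0.264  -0.7677 -0.4516] 0.09244919212730167 0.0
[0.45, -0.084, 0.26] [ 0.2163 -1.6368  0.4245 -0.0002  0.0003 -0.    ]
[0.4388, -0.0823, 0.174] [-0.1031 -1.6394  0.7179 -0.0002  0.0003 -0.    ]
[0.516, -0.0905, 0.082] [-0.1008 -1.6367  1.3197 -0.0002  0.0003 -0.    ]
```

Call:
apply_moves --pt "0.2 -0.2 0.4 0 0 0" --pt "0.216 -0.5 0.42 0 0 0" --pt "0.216 -0.7 0.42 0 0 0" --pt "0.216 -0.95 0.42 0 0 0" --pt "0.216 -0.95 0.42 0 0 0" --pt "0.216 -0.95 0.42 0 0 0" --pt "0.216 -0.95 0.42 0 0 0" --pt "0.216 -0.95 0.42 0 0 0" --pt "0.216 -0.95 0.42 0 0 0" --pt "0.216 -0.95 0.42 0 0 0" --pt "0.216 -0.95 0.42 0 0 0"

```text
t: 3.8
eef_pos: [0.4356, -0.2207, 0.2607]
tcp_rot: [-3.141, -0.698, -0.101]
wrist_force: [-0.5, -0.4, -0.4]
width: 0.0929
finger_force: 0.0
```

```bash
python3 nx.py -.1 40 .45 -.084 .26 .4388 -.0823 .174 .516 -.0905 .082
```

```text
3.8 [-0.7507 -0.7155  2.1664  0.4417  1.1416  0.8495] [ 0.4356 -0.2207  0.2607] [-3.1414 -0.6976 -0.1013] [-0.4692 -0.4157 -0.3971] 0.09285902784337502 0.0
[0.45, -0.084, 0.26] [-0.     -0.6875  0.0044  0.0002  0.0002 -0.0003]
[0.4388, -0.0823, 0.174] [-0.3196 -0.6902  0.2976  0.0002  0.0002 -0.0003]
[0.516, -0.0905, 0.082] [-0.3176 -0.6883  0.8995  0.0002  0.0002 -0.0003]
```

Call:
apply_moves --pt "0 -0.25 0 0 0 0" --pt "0 -0.5 0 0 0 0" --pt "0 -0.688 0 0 0 0" --pt "0 -0.688 0.0 0 0 0" --pt "-0.097 -0.688 0.31 0 0 0" --pt "-0.097 -0.688 0.31 0 0 0" --pt "-0.2 -0.688 0.5 0 0 0" --pt "-0.263 -0.688 0.632 0 0 0" --pt "-0.263 -0.688 0.632 0 0 0" --pt "-0.263 -0.688 0.632 0 0 0" --pt "-0.263 -0.688 0.632 0 0 0"

```text
t: 4.9
eef_pos: [0.4906, -0.088, 0.1328]
tcp_rot: [3.141, -0.7, -0.1]
wrist_force: [0.6, 0.6, 0.1]
width: 0.0931
finger_force: 0.0
```

```bash
python3 nx.py -.1 40 .516 -.0905 .082
python3 - <<'E'
from h import *
p=camera("wrist");save(p,"w1"); print(p["tool_from_camera"].round(3).tolist(),p["fx"],p["cx"],p["cy"])
print([ (q["uv"],q["score"]) for n in("pan_grip","pan_tip") for q in models.pinpoint(n,p)[:2]])
E
```

```text
4.9 [-0.3018 -0.6936  2.3621  0.1814  0.7909  1.2877] [ 0.4906 -0.088   0.1328] [ 3.1409 -0.7004 -0.1004] [0.6352 0.6097 0.0693] 0.09309046823325988 0.0
[0.516, -0.0905, 0.082] [-0.0661 -0.0003  0.2762  0.0003 -0.0007 -0.0001]
[[0.001, 0.969, 0.245, 0.068], [1.0, -0.001, 0.0, -0.001], [0.0, 0.245, -0.969, -0.148], [0.0, 0.0, 0.0, 1.0]] 301.07035538058784 322.19262281054654 202.07971276685288
[([321.8, 245.6], 0.7), ([319.7, 264.2], 0.15), ([319.2, 267.1], 0.9)]
```

View pics/w1.png

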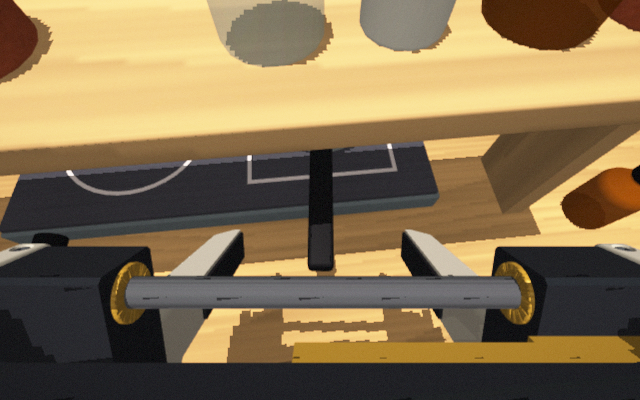

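The handle (column 320, end at row 267) is centred between the open fingers, and the shelf is clear of the gripper. Going in.

Call:
apply_moves --pt "-0.03 0 0.14 0 0 0" --pt "-0.066 0 0.276 0 0 0" --pt "-0.066 0 0.276 0 0 0" --pt "-0.066 0 0.276 0 0 0" --pt "-0.066 0 0.276 0 0 0"

```text
t: 5.55
eef_pos: [0.5157, -0.0899, 0.0814]
tcp_rot: [3.141, -0.7, -0.1]
wrist_force: [-0.8, -0.4, 1.2]
width: 0.0932
finger_force: 0.0
```

```bash
python3 nx.py -.1 40 .516 -.0905 .082
```

```text
5.55 [-0.2859 -0.5515  2.3699  0.1999  0.6413  1.2667] [ 0.5157 -0.0899  0.0814] [ 3.141  -0.7001 -0.0996] [-0.7874 -0.354   1.1542] 0.09316932429079543 0.0
[0.516, -0.0905, 0.082] [ 0.0034  0.0027 -0.0012  0.0001 -0.0006  0.0001]
```

Call:
apply_moves --pt "0 0 0 0 0 0" --pt "0 0 0 0 0 0" --pt "0 0 0 0 0 0" --pt "0 0 0 0 0 0" --pt "0 0 0 0 0 0" --pt "0 0 0 0 0 0" --pt "0 0 0 0 0 0" --pt "0 0 0 0 0 0" --pt "0 0 0 0 0 0" --pt "0 0 0 0 0 0" --grip 1 --grip_force 20

```text
t: 6.55
eef_pos: [0.5154, -0.0898, 0.0793]
tcp_rot: [3.141, -0.698, -0.1]
wrist_force: [0.2, 1.7, 0.5]
width: 0.0177
finger_force: 20.4
```

Call:
apply_moves --pt "0 0 0 0 0 0" --pt "0 0 0 0 0 0" --pt "0 0 0 0 0 0" --grip 1 --grip_force 55

```text
t: 6.85
eef_pos: [0.5154, -0.0898, 0.0794]
tcp_rot: [3.141, -0.698, -0.1]
wrist_force: [0.7, 0.9, -1.4]
width: 0.0173
finger_force: 55.0
```

```bash
python3 nx.py -.1 40 .5105 .1111 .0814;  python3 - <<'E'
from h import *
for n in("scene","top"):
    p=camera(n); im=p["color"].astype(int); vv,uu=np.mgrid[:400,:640]
    for c in([(263,234)] if n=="scene" else [(358.5,139)]):
        m=(im.max(2)<90)&(np.hypot(uu-c[0],vv-c[1])<9); v,u=np.nonzero(m); print(n,onz(p,(u.mean(),v.mean()),.108))
E
```

```text
6.85 [-0.2857 -0.5489  2.3711  0.2001  0.6395  1.2663] [ 0.5154 -0.0898  0.0794] [ 3.1415 -0.698  -0.0998] [ 0.7364  0.941  -1.4173] 0.017320204705661854 54.99987781047821
[0.5105, 0.1111, 0.0814] [-0.089  -0.9969 -0.0879  0.      0.      0.    ]
scene [ 0.67955998 -0.10684979  0.108     ]
top [ 0.67960991 -0.10698818  0.108     ]
```

Call:
apply_moves --pt "-0.0024 -0.025 -0.002 0 0 0" --pt "-0.0048 -0.05 -0.004 0 0 0" --pt "-0.0072 -0.075 -0.006 0 0 0" --pt "-0.0096 -0.1 -0.008 0 0 0" --pt "-0.012 -0.125 -0.01 0 0 0" --pt "-0.0144 -0.15 -0.012 0 0 0" --pt "-0.0168 -0.175 -0.014 0 0 0" --pt "-0.0192 -0.2 -0.016 0 0 0" --pt "-0.0216 -0.225 -0.018 0 0 0" --pt "-0.024 -0.25 -0.02 0 0 0"

```text
t: 7.95
eef_pos: [0.5142, -0.039, 0.0794]
tcp_rot: [3.141, -0.698, -0.1]
wrist_force: [0.2, -1.5, -0.9]
width: 0.0174
finger_force: 55.0
```

```bash
cat > lid.py <<'E'
from h import *
np.set_printoptions(precision=4,suppress=True)
s=r.observe(); print(s["joint_positions"],s["eef_pos"],s["wrist_force"],s["ft_torque"])
def lid(n,last):
    p=camera(n); im=p["color"].astype(int); vv,uu=np.mgrid[:400,:640]
    c=proj(p,last); m=(im.max(2)<90)&(np.hypot(uu-c[0],vv-c[1])<9); v,u=np.nonzero(m); print(n,onz(p,(u.mean(),v.mean()),.108),m.sum())
import sys
for n in("scene","top"): lid(n,[float(sys.argv[1]),float(sys.argv[2]),.108])
E
python3 lid.py .678 -.057
```

```text
[-0.1388 -0.5769  2.3873  0.0421  0.6339  1.507 ] [ 0.5142 -0.039   0.0794] [ 0.2044 -1.4823 -0.8943] [-0.2263  0.2846 -0.4557]
scene [ 0.6782 -0.0578  0.108 ] 58
top [ 0.6787 -0.0562  0.108 ] 61
```

The pan follows rigidly, so I'll carry on.

Call:
apply_moves --pt "-0.004 -0.04 -0.003 0 0 0" --pt "-0.008 -0.08 -0.0065 0 0 0" --pt "-0.0115 -0.12 -0.0095 0 0 0" --pt "-0.0155 -0.16 -0.013 0 0 0" --pt "-0.019 -0.2 -0.016 0 0 0" --pt "-0.023 -0.24 -0.0195 0 0 0" --pt "-0.027 -0.28 -0.0225 0 0 0" --pt "-0.031 -0.32 -0.026 0 0 0" --pt "-0.0345 -0.36 -0.029 0 0 0" --pt "-0.0385 -0.4 -0.0325 0 0 0" --pt "-0.0425 -0.44 -0.0355 0 0 0" --pt "-0.046 -0.48 -0.0385 0 0 0" --pt "-0.05 -0.52 -0.042 0 0 0" --pt "-0.054 -0.56 -0.045 0 0 0" --pt "-0.058 -0.6 -0.0485 0 0 0" --pt "-0.0615 -0.64 -0.0515 0 0 0" --pt "-0.0655 -0.68 -0.055 0 0 0" --pt "-0.069 -0.72 -0.058 0 0 0" --pt "-0.072 -0.748 -0.0603 0 0 0" --pt "-0.072 -0.748 -0.0603 0 0 0"

```text
t: 10.05
eef_pos: [0.5105, 0.1119, 0.0794]
tcp_rot: [-3.142, -0.698, -0.099]
wrist_force: [-2.4, 0.6, 1.3]
width: 0.0177
finger_force: 55.0
```

```bash
python3 lid.py .6745 .094
```

```text
[ 0.3038 -0.5084  2.3468 -0.4083  0.6876  2.209 ] [0.5105 0.1119 0.0794] [-2.3763  0.6425  1.3337] [0.1068 0.3229 0.0003]
scene [0.6749 0.0947 0.108 ] 60
top [0.6745 0.0945 0.108 ] 65
```

Call:
apply_moves --pt "0 0 0 0 0 0" --pt "0 0 0 0 0 0" --pt "0 0 0 0 0 0" --grip 1 --grip_force 5

```text
t: 10.45
eef_pos: [0.5105, 0.1112, 0.0794]
tcp_rot: [3.142, -0.698, -0.1]
wrist_force: [-0.8, -0.3, 0.9]
width: 0.018
finger_force: 5.0
```

Call:
apply_moves --pt "0 0 0 0 0 0" --pt "0 0 0 0 0 0" --pt "0 0 0 0 0 0" --pt "0 0 0 0 0 0" --pt "0 0 0 0 0 0" --pt "0 0 0 0 0 0" --pt "0 0 0 0 0 0" --pt "0 0 0 0 0 0" --pt "0 0 0 0 0 0" --pt "0 0 0 0 0 0" --grip -1

```text
t: 11.45
eef_pos: [0.5104, 0.1113, 0.0794]
tcp_rot: [3.141, -0.698, -0.1]
wrist_force: [-0.5, -0.2, 0.4]
width: 0.0919
finger_force: 0.0
```

Call:
apply_moves --pt "0 0 -0.08 0 0 0" --pt "0 0 -0.16 0 0 0" --pt "0 0 -0.24 0 0 0" --pt "0 0 -0.32 0 0 0" --pt "0 0 -0.4 0 0 0" --pt "0.1 0 -0.5 0 0 0" --pt "0.2 0 -0.6 0 0 0" --pt "0.2 0 -0.6 0 0 0" --pt "0.2 0 -0.6 0 0 0"

```text
t: 12.35
eef_pos: [0.4643, 0.116, 0.1971]
tcp_rot: [-3.141, -0.699, -0.1]
wrist_force: [0.3, 0.1, 0.3]
width: 0.0931
finger_force: 0.0
```

```bash
python3 lid.py .6745 .094
python3 - <<'E'
from h import *
p=camera("scene"); t=camera("top"); save(p,"scene9"); save(t,"top9")
a=np.vstack([p["color"][80:310,120:520],t["color"][90:280,130:530]])[:,:,::-1]
cv2.imwrite("pics/fin.png",cv2.resize(a,(0,0),fx=1.4,fy=1.4))
print([(onz(t,q["uv"],.082)[:2],q["score"]) for q in models.pinpoint("pan_tip",t)])
E
```

```text
[ 0.3614 -0.7417  2.2817 -0.3504  0.9859  2.1338] [0.4643 0.116  0.1971] [0.3414 0.1491 0.2831] [ 0.102   0.3148 -0.0335]
scene [0.675  0.0947 0.108 ] 62
top [0.6745 0.0945 0.108 ] 65
[(array([0.48855453, 0.11128867]), 0.94), (array([0.26724848, 0.39104587]), 0.87), (array([ 0.20648405, -0.27815779]), 0.72)]
```

View pics/fin.png

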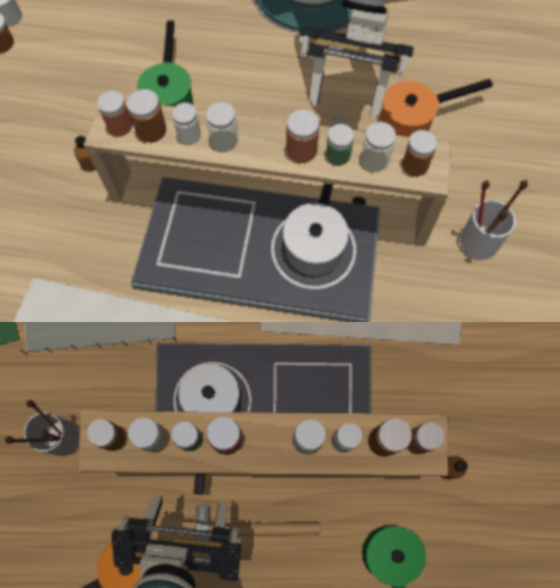

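The pan stands centred in the round mark. Its handle end is at x≈0.489, clear of the shelf edge at x≈0.529, the gripper is free, and everything else is where it was.

```bash
python3 -c "
from workcell import r
print(r.sign_off())"
```

```text
the job is handed in; nothing more can be done
None
```

I slid the pan from the square mark to the round mark and handed the job in: it sits within about 1 mm of the mark's centre, handle towards the robot with its end about 40 mm clear of the shelf, the other things undisturbed, and the gripper free.

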